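# Roll down the facing sheet on the sprung laminating bed

## Robot

A 6-joint arm with a two-finger parallel gripper is mounted at the origin on the work surface. World frame = base frame: x ahead of the robot, y to its left, z up, the work surface at z = 0. Lengths are in mm, angles in degrees, forces in N, time in s.
With the tool pointing down it reaches from about 325 to 925 mm from the base axis. Payload 3.1 kg.
Tool frame: the origin (TCP) lies at the very end of the fingers, on their centre line; the grasp point (between the pads) lies grasp_offset behind it (grasp_offset is the distance from the TCP to the grasp point, in mm); z points along the fingers, x is the direction in which the jaws open and shut, and the axes are right-handed (so a half turn about z gives the same grasp; the last joint's range is limited). The gripper opens to 85 mm and grips with 20 to 120 N. Pads are 22 mm wide; open, the fingers measure 114 mm over their backs; the gripper's body (76 mm by 85 mm) begins 54 mm behind the grasp point. The pads swing forward as they close: fully open they stand 13 mm farther back than shut.
Start: joints at [-83.033, 12.427, 92.441, -0, 75.132, -6.429], TCP at [144.818, -608.002, 231.3] pointing down, gripper open.
Joint ranges: [-157.48, 157.48], [-44.54, 120.13], [17.64, 146.25], [-64.5, 244.5], [7.68, 150.69], [-147.95, 147.95]. Speed limits (degrees/s): [159.86, 159.86, 180, 180, 180, 180].

## Interface

Orientations are given as [roll, pitch, yaw] about the fixed x, y, z axes, in that order (R = Rz(yaw) Ry(pitch) Rx(roll)).
In Python, from station import * gives the robot as it stands. Calls block until the motion is done:
- goto(position, orientation): joint-space move of the TCP to a pose.
- move_l(position, attitude=None, speed=150): straight line of the TCP; attitude=None keeps the orientation; speed is the mean speed in mm/s.
- move_j(angles): joint-space move.
- grip(opening, squeeze=None): finger opening in mm; squeeze is the grip in N (None keeps the last); returns when the fingers have stopped.
- wait(seconds).
- solve_ik(position, orientation): joint angles nearest the present ones, or None.
- get_obs(): the state.
- get_image(name): name is "scene" or "top"; returns the picture (384x512x3 uint8, red, green, blue); there is no depth.
- get_calibration(name): a dict with "fx", "fy", "cx", "cy" (pixels), "R" (3x3) and "t" (3): a world point X has camera coordinates R X + t. Camera axes: x right, y down, z forward; pixel columns grow to the right and rows downward; lengths in mm; the calibration is good to about 2 mm. A picture is of the moment at which its call begins. get_calibration takes no time and is no camera call.
A pose or a line that the arm cannot do raises Unreachable and nothing moves.
- sign_off(): hands the job in, once; it reports no verdict.
Trained networks look in the newest picture that a camera, given by its name, has taken for a name from the list of things; names that differ only in an ending like _2 or _b are one class to them, and where a whole thing is asked for, a point or a joint stands for the part that bears it (a point fixed in the world has none). Each returns a list of dicts, best first, with "score" (0 to 1); they miss things now and then, are a little off and sometimes report something else, mostly with a low value. They report only what shows in the picture. A call takes as long as a camera call. They do not tell look-alikes from the thing itself.
- spot_in(name, camera): "extent" ([centre column, centre row, width, height] in pixels, round what is visible of it).
- regions_of(name, camera): "region" (384x512 bool, what is visible of it) and "extent" ([centre column, centre row, width, height] in pixels, round what is visible of it).
The state is a dict: "t": time; "joint_pos": joint angles; "qvel": joint speeds; "effort": joint torques, N m; "tcp_pos": TCP position; "ee_rot": TCP orientation; "wrist_force": force on the tool from outside, world axes, zero at the start; "moment": the same for the moment, N m; "grip_width": finger opening in mm.
Only numpy, scipy, OpenCV 4.12 (cv2) and the standard library are available. Lean on these libraries where they do the work, as an engineer would, in place of code of your own. Each camera call takes 0.05 s, during which the arm holds its last target. There are 200 camera calls.

## Task

Take the wider of the two hand rollers and roll it along the white facing sheet in one straight pass, starting close to the clip bar and ending near the free end, centred on the sheet and pressing so that the sprung bed stays about half-way down all along, never to its stop. Then stand the roller on its drums on the bare bench, clear of the fixture, and let go. Leave the narrow roller where it is.

Things in the scene. Friction and masses are not known exactly. Their poses are not given: they have to be found in the camera images.
- roller_grip (a point): WIDE roller, the one to use, 0.34 kg: centre of its wooden grip block (60 along x, 26 along y, 50 mm high), 75 mm above the drums' underside. It stands on two black rubber drums (36 mm diameter, 100 mm wide along y, axles 44 mm apart, free-turning) under an aluminium frame (84 x 112 mm, top 50 mm up). Axes: x rolling direction (either way), y along the drums, z up.
- narrow_grip (a point): NARROW roller, not to be used: the same point and axes. Same build, grip block and heights as the wide one, but its drums are only 50 mm wide and its frame 62 mm along y.
- sheet_mid (a point): Middle of the white sheet's upper face, 50 mm above the bench at rest. Sheet 240 (x) x 70 mm (y), fast on a dark steel bed (264 x 120) that moves straight down on springs over a blue base (280 x 140, 14 high). x runs from clip bar to free end, y across, z up. The clip bar crosses the sheet at x = -122 to -98 mm, 10 mm high; free end at x = +120. The point sinks with the bed.
- bed (a joint): How far the sprung bed is pressed down, in m: 0 up at rest, 0.018 on its stop. About 2.5 N starts it and each further mm takes 1 N more (half-way, 9 mm: 11.5 N). The wide roller's weight alone presses it about 1 mm. It springs back when released.
Mind the look-alikes: they are no part of the job. What is shaped like the part that bears roller_grip but pink or purple is not meant.

How it is judged:
By the outcome, as a careful person would: the job done as asked, in the order asked, and still so for the second after the job is handed in, with the robot touching nothing.
It also fails if it takes over 64 s, if anything falls off the work surface, if the arm or the gripper's body presses on something with over 40 N, if the wrist force passes 120 N, or if a joint passes its speed limit or range.

## Working session

There is one attempt and no reset: what is moved stays moved. The work goes in short steps, each a Python script; the robot and the scene stay as the last script left them, time stands still between calls to the robot, and variables do not carry over. Pictures are saved under pics/ and viewed, on a budget of 10 in all, crops included, one or two more only if the job needs it, and the job is handed in when it is done.

```bash
mkdir -p pics
python3 - <<'E'
from station import *
import cv2,numpy as np
o=get_obs();print(o)
for c in("scene","top"):
    im=get_image(c);cv2.imwrite(f"pics/a_{c}.png",im[:,:,::-1]);print(c,get_calibration(c))
    for n in("roller_grip","narrow_grip","sheet_mid","bed"):
        for d in spot_in(n,c)[:4]:print(c,n,round(d["score"],2),np.round(d["extent"]))
E
```

```text
{'t': 0.0, 'joint_pos': array([-8.30346564e+01,  1.24765801e+01,  9.25296830e+01,  6.32377972e-04,
        7.51321169e+01, -6.42619314e+00]), 'qvel': array([-0.05173737, -0.0287081 ,  0.06945723, -0.04929978,  0.03672323,
        0.03066825]), 'effort': array([-6.40001035e-04, -3.96845162e+01, -3.03855515e+01, -3.46167089e-04,
        9.60894395e-03,  4.35913599e-07]), 'tcp_pos': array([ 144.70222983, -607.17130268,  229.95922075]), 'ee_rot': array([-1.79983905e+02,  1.37442277e-01, -7.66086069e+01]), 'wrist_force': array([-0.25417796, -0.71670612,  0.13306195]), 'moment': array([0.0179441 , 0.00658868, 0.01631196]), 'grip_width': 85.0891456473363}
scene {'fx': 390.88887693561674, 'fy': 390.88887693561674, 'cx': 253.3594131807016, 'cy': 192.02611808125127, 'R': array([[-0.76750169,  0.64088505,  0.0144049 ],
       [ 0.51558687,  0.63049024, -0.5802174 ],
       [-0.38093481, -0.43789086, -0.81433425]]), 't': array([ 414.25621403, -119.38682184, 1252.37451298])}
scene roller_grip 0.95 [234. 129.  45.  40.]
scene roller_grip 0.94 [168. 133.  41.  38.]
scene roller_grip 0.81 [203. 159.  42.  41.]
scene roller_grip 0.81 [178. 204.  49.  46.]
scene narrow_grip 0.77 [248. 203.  36.  39.]
scene sheet_mid 0.89 [306. 291. 114.  85.]
scene bed 0.71 [305. 292. 113.  82.]
top {'fx': 437.88190573301847, 'fy': 437.88190573301847, 'cx': 250.24148247940155, 'cy': 191.6912046590025, 'R': array([[ 0.00709873, -0.99997175, -0.00247113],
       [-0.98194692, -0.00650361, -0.18904484],
       [ 0.18902343,  0.0037685 , -0.98196535]]), 't': array([-123.03657251,  464.06058233,  997.38964983])}
top roller_grip 0.97 [406. 183.  52.  37.]
top roller_grip 0.94 [337. 190.  49.  41.]
top roller_grip 0.82 [298. 133.  41.  50.]
top roller_grip 0.81 [357. 255.  61.  48.]
top narrow_grip 0.63 [246. 194.  33.  40.]
top sheet_mid 0.93 [128. 172.  86. 118.]
top bed 0.79 [126. 171.  85. 113.]
```

View pics/a_scene.png

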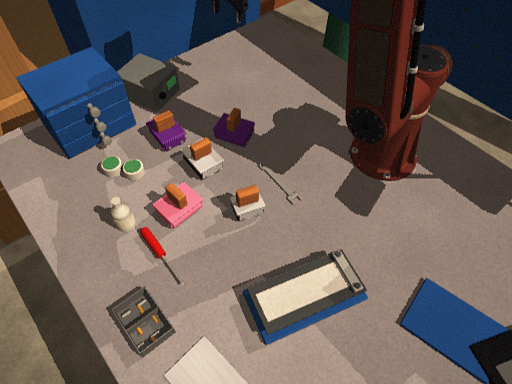

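View pics/a_top.png

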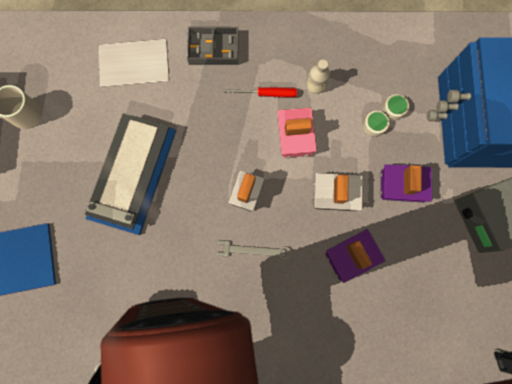

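Candidates in the top view: the aluminium wide roller (339,190), the aluminium narrow roller (246,189), a pink one (297,132), and purple ones (407,182) and (355,255). The one at (339,190) is bare aluminium with the longer frame, so I choose it. Next I'll check it in a rectified crop and measure.

```bash
cat > h.py <<'E'
from station import *
import cv2,numpy as np
def rect(im,c,z,x0,x1,y0,y1,s=1):
    """metric picture of plane z: row = (x1-x)*s, col=(y1-y)*s"""
    K=get_calibration(c);A=np.array([[K["fx"],0,K["cx"]],[0,K["fy"],K["cy"]],[0,0,1]])
    R,t=np.array(K["R"]),np.array(K["t"])
    H=A@np.column_stack([R[:,0],R[:,1],R[:,2]*z+t])
    M=np.array([[0,-1/s,x1],[-1/s,0,y1],[0,0,1]])
    return cv2.warpPerspective(im,H@M,(int((y1-y0)*s),int((x1-x0)*s)),flags=cv2.INTER_LINEAR|cv2.WARP_INVERSE_MAP)
def toworld(im_pix,c,z):
    K=get_calibration(c);R,t=np.array(K["R"]),np.array(K["t"])
    d=R.T@np.array([(im_pix[0]-K["cx"])/K["fx"],(im_pix[1]-K["cy"])/K["fy"],1]);C=-R.T@t
    return C+d*(z-C[2])/d[2]
E
python3 - <<'E'
from h import *
import station
print(getattr(station,"grasp_offset",None))
top=cv2.imread("pics/a_top.png");sc=cv2.imread("pics/a_scene.png")
for n,px,z in(("wide",(341,188),100),("narrow",(246,186),100),("sheet",(135,165),50)):
    p=toworld(px,"top",z);print(n,p.round(),-np.array(get_calibration("top")["R"]).T@get_calibration("top")["t"])
    if n=="narrow":continue
    h=100 if n=="wide" else 190
    s=400/(2*h)
    b=(p[0]-h,p[0]+h,p[1]-h,p[1]+h);print(b)
    ims=[rect(i,c,zz,*b,s) for c,i in(("top",top),("scene",sc)) for zz in ([z])]
    cv2.imwrite(f"pics/r_{n}.png",np.hstack(ims))
    for c,i in(("top",top),("scene",sc)):
        for zz in ((100,50) if n=="wide" else (50,)):
            r=rect(i,c,zz,*b,2);hsv=cv2.cvtColor(r,cv2.COLOR_BGR2HSV)
            if n=="wide" and zz==100:m=cv2.inRange(hsv,(3,120,60),(22,255,255))
            elif n=="wide":m=cv2.inRange(hsv,(0,0,150),(40,60,255))
            else:m=cv2.inRange(hsv,(10,15,165),(40,110,255))
            m=cv2.morphologyEx(m,cv2.MORPH_OPEN,np.ones((5,5)))
            _,l,st,ce=cv2.connectedComponentsWithStats(m)
            cen=l.shape[0]/2
            k=1+np.argmax([a-20*np.hypot(*(q-cen)) for a,q in zip(st[1:,4],ce[1:])])
            pts=np.argwhere(l==k)[:,::-1].astype(np.float32)
            w=np.column_stack([b[1]-pts[:,1]/2,b[3]-pts[:,0]/2]).astype(np.float32)
            R=cv2.minAreaRect(w);print(n,c,zz,np.round(R[0],1),np.round(R[1],1),round(R[2],1),len(w)/4)
E
```

```text
18.700000000000003
wide [ 464. -324.  100.] [ 268.0262526  -123.77369094 1066.82629194]
(np.float64(363.94978567162144), np.float64(563.9497856716214), np.float64(-424.29602936125866), np.float64(-224.29602936125866))
wide top 100 [ 463.8 -324.1] [31.4 66.3] 87.4 1947.5
wide top 50 [ 464.4 -324. ] [199.  199.5] 0.0 28999.75
wide scene 100 [ 478.5 -311.2] [60.5 76.7] 88.2 3648.75
wide scene 50 [ 470.2 -324. ] [199.5 187.5] 90.0 17559.0
narrow [ 467. -110.  100.] [ 268.0262526  -123.77369094 1066.82629194]
sheet [527. 157.  50.] [ 268.0262526  -123.77369094 1066.82629194]
(np.float64(337.0161710276752), np.float64(717.0161710276752), np.float64(-33.47108241325088), np.float64(346.5289175867491))
sheet top 50 [625.3 181.8] [329.5 183.5] 90.0 32420.5
sheet scene 50 [532.4 171.2] [ 71.3 214.5] 73.7 14977.75
```

View pics/r_wide.png

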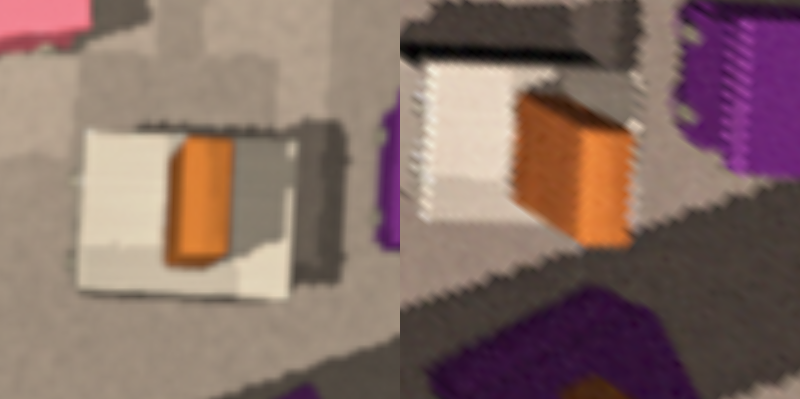

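View pics/r_sheet.png

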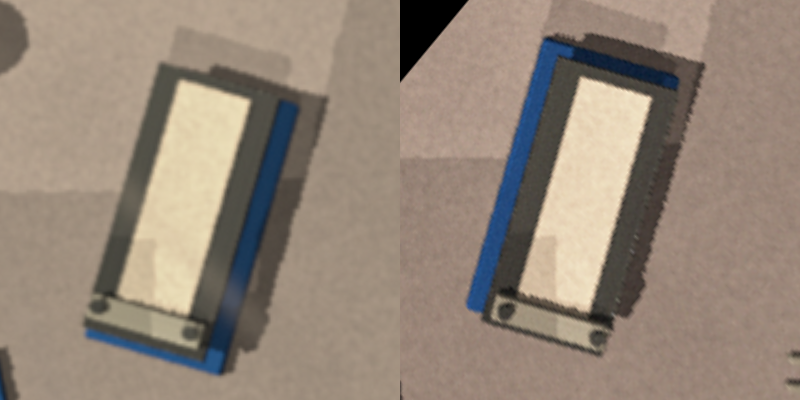

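The crops confirm the choice: a plain aluminium wide frame about 113 mm along the drums, with its orange block along x. It is centred near (467.5, -328) with yaw -2.4°. Both cameras put the sheet midpoint near (519, 175) with yaw about -16°. Next is the grasp.

Run:
```python
from h import *
# refine sheet in top view
top=cv2.imread("pics/a_top.png");b=(430,650,90,260)
r=rect(top,"top",50,*b,2);m=cv2.inRange(r,(120,160,185),(255,255,255))
m=cv2.morphologyEx(m,cv2.MORPH_OPEN,np.ones((5,5)));_,l,st,ce=cv2.connectedComponentsWithStats(m)
k=l[int((b[1]-560)*2),int((b[3]-162)*2)];p=np.argwhere(l==k)
print(k,cv2.minAreaRect(np.column_stack([b[1]-p[:,0]/2,b[3]-p[:,1]/2]).astype(np.float32)))
o=[180,0,-92.4]
grip(60,60)
goto([467.5,-328.3,200],o)
s=get_obs();print(s["t"],s["tcp_pos"],s["ee_rot"],s["joint_pos"].round(),s["wrist_force"])
move_l([467.5,-328.3,100],speed=150);move_l([467.5,-328.3,57],speed=60)
s=get_obs();print(s["t"],s["tcp_pos"],s["ee_rot"],s["wrist_force"])
im=get_image("top");cv2.imwrite("pics/b_top.png",im[:,:,::-1])
im2=get_image("scene")
f=lambda i,x,y:cv2.resize(i[y:y+150,x:x+150,::-1],(400,400))
cv2.imwrite("pics/b.png",np.hstack([f(im,265,110),f(im2,130,80)]))
```

```text
1 ((529.3487548828125, 172.23159790039062), (69.95999908447266, 213.8599853515625), 73.73979187011719)
2.45 [ 467.20365782 -329.17854664  200.18993679] [-1.79995090e+02 -3.87766212e-02 -9.24467389e+01] [-42.   8. 101.  -0.  71.  50.] [0.55227376 0.33556258 0.21254901]
4.1333 [ 467.69699167 -328.48290941   57.11641745] [-1.79985024e+02 -1.27556318e-02 -9.24000103e+01] [-0.13268227  0.43299484 -0.05904879]
```

View pics/b.png

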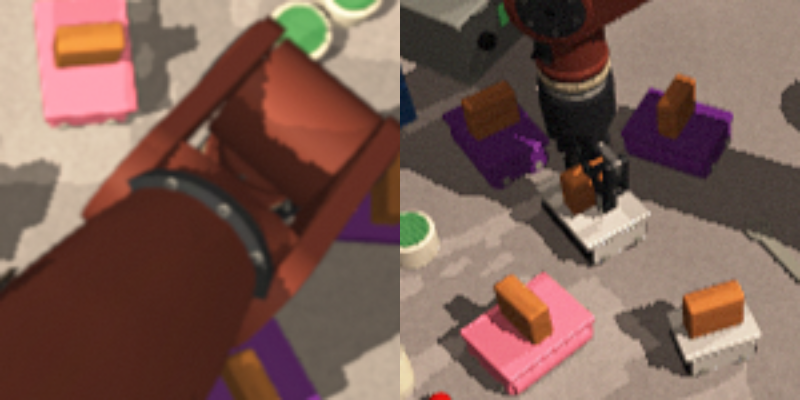

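The gripper straddles the orange block of the aluminium wide roller (left fingers at about (600,185) in the crop). Close, lift and carry it to the fixture.

Run:
```python
from h import *
grip(0,80);s=get_obs();print(s["grip_width"],s["tcp_pos"],s["wrist_force"])
move_l([467.5,-328.3,200],speed=150);wait(.3)
s=get_obs();print(s["t"],s["grip_width"],s["tcp_pos"],s["wrist_force"])
d=np.array([np.cos(np.radians(-16.2)),np.sin(np.radians(-16.2))])
p=np.array([519.3,175.2])-50*d
move_l([*p,200],[180,0,-106.2],speed=220)
move_l([*p,135],speed=100)
wait(.2);s=get_obs();print(s["t"],s["tcp_pos"],s["ee_rot"],s["joint_pos"].round(),s["wrist_force"])
im=get_image("top");im2=get_image("scene")
f=lambda i,x,y:cv2.resize(i[y:y+150,x:x+150,::-1],(400,400))
cv2.imwrite("pics/c.png",np.hstack([f(im,60,100),f(im2,235,190)]))
```

```text
25.261458927564124 [ 467.75679945 -328.64802843   57.48830823] [ 0.10093499 -0.09720035  2.54671191]
6.0333 25.2396628492718 [ 467.18940514 -328.00297272  199.1534802 ] [-0.71458116 -0.58033439 -3.40831433]
9.5333 [472.08823621 189.36473674 136.03386736] [-1.79899490e+02  5.84169563e-02 -1.06198551e+02] [ 14.   4. 113.   0.  63. 120.] [-0.49900209  0.28982474 -3.24047558]
```

View pics/c.png

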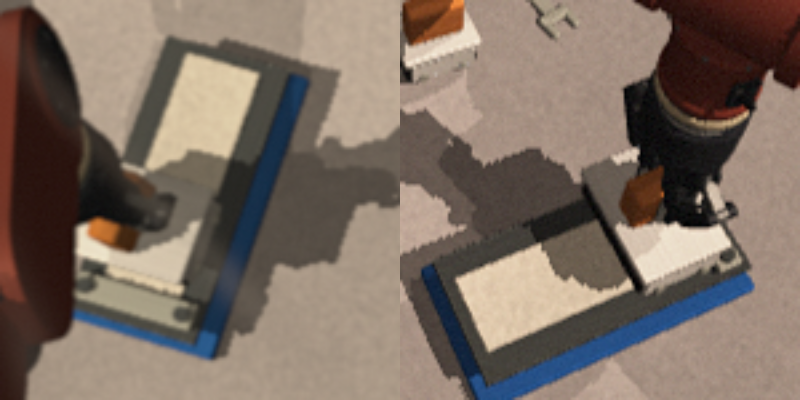

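Roller hangs level over the start, aligned with the sheet and clear of the clip bar in both views. Press down by force and depth.

```bash
cat >> h.py <<'E'
d=np.array([np.cos(np.radians(-16.2)),np.sin(np.radians(-16.2))]);mid=np.array([519.3,175.2])
def avg(n=5):
    a=[]
    for _ in range(n):
        wait(.04);s=get_obs();a.append([*s["wrist_force"],*s["tcp_pos"]])
    return np.mean(a,0),s["t"]
E
python3 - <<'E'
from h import *
p=mid-50*d
for z in(110,107,105,103,101):
    move_l([*p,z],speed=40 if z==110 else 15);a,t=avg();print(z,round(t,2),a.round(2))
    if a[2]>6.5:break
E
```

```text
110 10.62 [-4.2000e-01  4.0000e-01 -3.7000e+00  4.7165e+02  1.8924e+02  1.1036e+02]
107 11.18 [ 1.2000e-01  3.0000e-02 -1.1900e+00  4.7172e+02  1.8926e+02  1.0744e+02]
105 11.67 [ 6.3000e-01 -4.6000e-01  8.0000e-01  4.7171e+02  1.8926e+02  1.0535e+02]
103 12.16 [2.0000e-01 9.0000e-02 3.4400e+00 4.7169e+02 1.8926e+02 1.0333e+02]
101 12.65 [ 3.8000e-01 -2.7000e-01  5.0300e+00  4.7164e+02  1.8926e+02  1.0132e+02]
```

Force and depth agree: contact at about 107.3, roughly 1 N/mm. Go to 9 mm and roll, trimming along the way.

Run:
```python
from h import *
z=98.0
move_l([*(mid-50*d),z],speed=15)
for x in(-50,-30,-10,10,30,50,70,90):
    if x>-50:move_l([*(mid+x*d),z],speed=35)
    a,t=avg(4);depth=107.3-a[5];df=a[2]+3.4-2.5
    q=a[3:5]-mid;print(x,round(t,2),a[:3].round(1),"zdepth",depth.round(2),"fdepth",df.round(2),"along",(q@d).round(1),"lat",(q@[-d[1],d[0]]).round(1),"cmd",z)
    z+=np.clip(.4*((depth+df)/2-9),-.5,.5)
im=get_image("top");im2=get_image("scene")
f=lambda i,x,y:cv2.resize(i[y:y+150,x:x+150,::-1],(400,400))
cv2.imwrite("pics/d.png",np.hstack([f(im,60,100),f(im2,235,190)]))
```

```text
-50 13.17 [ 0.1 -0.2  7.7] zdepth 8.59 fdepth 8.65 along -49.6 lat 0.2 cmd 98.0
-30 14.06 [ 0.  -0.4  7.1] zdepth 8.57 fdepth 7.98 along -29.2 lat 0.2 cmd 97.84740578284558
-10 14.95 [ 0.2 -0.8  7.5] zdepth 8.78 fdepth 8.42 along -9.2 lat 0.1 cmd 97.55652515020505
10 15.84 [ 0.3 -1.   7.9] zdepth 8.88 fdepth 8.82 along 10.9 lat 0.1 cmd 97.39647048733542
30 16.73 [-0.5 -0.8  7.8] zdepth 8.89 fdepth 8.71 along 30.9 lat 0.0 cmd 97.33577003654224
50 17.62 [-0.2 -1.5  7.8] zdepth 8.93 fdepth 8.74 along 50.9 lat -0.0 cmd 97.25581816366312
70 18.52 [-0.3 -0.9  7.5] zdepth 8.95 fdepth 8.43 along 70.9 lat -0.1 cmd 97.18953697538856
90 19.41 [ 0.1 -1.5  7.6] zdepth 9.0 fdepth 8.54 along 90.9 lat -0.1 cmd 97.06537506731902
```

View pics/d.png

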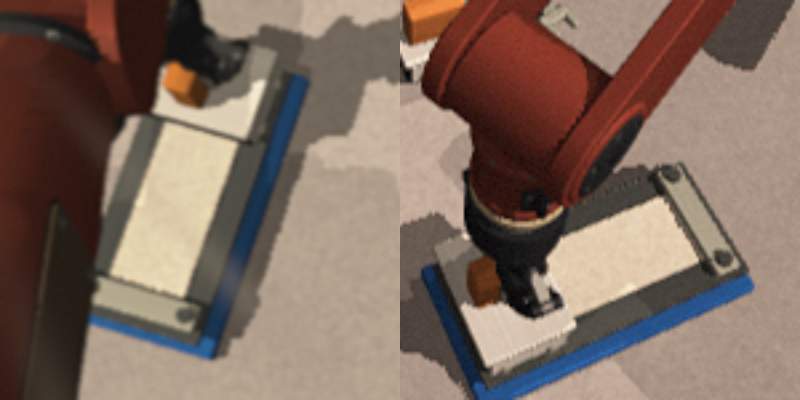

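The roller is at the free end, centred on the bed, with depth 8.6–9.0 mm throughout. Now lift and return it to the bare spot it came from.

Run:
```python
from h import *
move_l([*(mid+90*d),205],speed=120)
move_l([467.5,-328.3,205],[180,0,-92.4],speed=220)
move_l([467.5,-328.3,70],speed=120)
for z in(60,58.5,57.5,56.8,56.2,55.6):
    move_l([467.5,-328.3,z],speed=15);a,t=avg(4);print(z,round(t,2),a.round(2))
    if a[2]>-1.2:break
grip(60);a,t=avg();print(t,a.round(2),get_obs()["grip_width"])
move_l([467.5,-328.3,z+25],speed=50);move_l([467.5,-328.3,200],speed=150)
goto([300,-480,260],[180,0,-92.4]);wait(.5)
print(get_obs()["t"])
im=get_image("top");cv2.imwrite("pics/e_top.png",im[:,:,::-1])
im2=get_image("scene");cv2.imwrite("pics/e_scene.png",im2[:,:,::-1])
for c in("top","scene"):
    for dd in spot_in("roller_grip",c)[:5]+spot_in("narrow_grip",c)[:1]:print(c,round(dd["score"],2),np.round(dd["extent"]))
```

```text
60 25.23 [-3.9000e-01  8.0000e-02 -3.5500e+00  4.6761e+02 -3.2839e+02  6.0120e+01]
58.5 25.65 [-2.9000e-01  7.0000e-02 -3.6300e+00  4.6747e+02 -3.2826e+02  5.8450e+01]
57.5 26.07 [-2.0000e-02  3.0000e-02 -3.0500e+00  4.6764e+02 -3.2843e+02  5.7610e+01]
56.8 26.48 [-8.3000e-01  4.4000e-01  2.3300e+00  4.6786e+02 -3.2854e+02  5.7490e+01]
27.125 [-6.0000e-01  5.0000e-02 -2.8000e-01  4.6748e+02 -3.2829e+02  5.6720e+01] 59.910428546613105
30.15
top 0.94 [299. 134.  39.  48.]
top 0.73 [409. 184.  52.  33.]
top 0.67 [338. 191.  52.  39.]
top 0.59 [354. 256.  59.  49.]
top 0.77 [245. 192.  32.  36.]
scene 0.98 [179. 208.  47.  40.]
scene 0.83 [202. 159.  44.  38.]
scene 0.68 [233. 128.  44.  37.]
scene 0.56 [168. 132.  38.  38.]
scene 0.8 [249. 203.  37.  38.]
```

View pics/e_top.png

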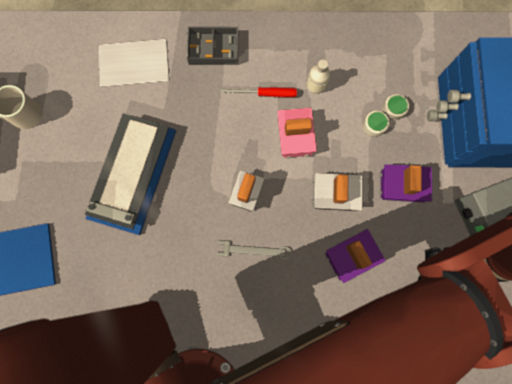

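View pics/e_scene.png

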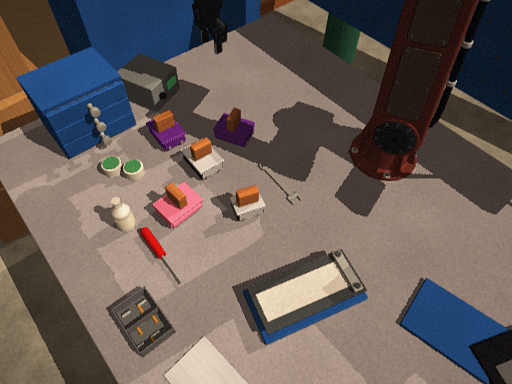

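The wide roller stands upright on the bench at (339,190) in the top view and (203,158) in the scene view. The narrow roller has not moved, the bed is back up, and the gripper is clear.

```bash
python3 -c "
from station import *
sign_off()"
```

```text
the job is handed in; nothing more can be done
```

I rolled the wide aluminium roller along the sheet in one straight pass and stood it back on the bare bench where it came from. I then let go and handed the job in at about 30 s of the 64 s allowed.

- **The pass:** the roller's centre went from about -50 mm to +91 mm along the sheet, and at most 0.2 mm off the centre line I had measured. The sheet position itself is only good to about 2 mm, because the two cameras differed by about 3 mm along its length.
- **Stops during the pass:** the arm paused briefly every 20 mm to trim the height, so the pass was not one continuous motion.
- **Bed depth:** arm height gave 8.6–9.0 mm and wrist force gave 8.0–8.8 mm at every pause, so they agreed to within about 0.6 mm. Both are near half-way and well clear of the 18 mm stop. I checked depth only at the pauses, not between them.
- **Final pictures:** the wide roller stands on its drums, clear of the fixture. The narrow roller has not moved, the bed has sprung back, and the gripper is away from everything. No check failed.

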